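# Hang the etched mug to dry and start the drying fan

## Task

Hang the blue mug by its handle on the orange hook of the drying stand and let go of it, then turn the fan's dial so that its white pointer line points at the red dot. The mug should be left hanging still, and the other things on the table should stay where they are.

Things in the scene. Friction and masses are not known exactly. Their poses are not given: they have to be found in the camera images.
- mug: blue mug, white etched leaves, standing upright: 68 mm across, 105 mm high, wall 4 mm, 0.3 kg. Origin: centre of underside; z up through the mouth. Handle on its +y side, in its y-z plane: round bar 10 mm thick, outer face 79 mm from the mug's axis; opening 35 mm wide (y 34 to 69 mm) and 52 mm high (z 31 to 83 mm), passed through along the mug's x axis.
- stand: drying stand, fixed: wooden base 170 x 140 x 14 mm, upright steel post 16 mm thick with its top at 218 mm, and one orange hook at the top. Origin on the table under the middle of the hook's arm; its base spans x -45 to 125 mm, y +-70 mm; the post stands at x = 62 mm.
- hook_seat (a point): middle of the level arm of the orange hook, on the bar's axis, 210 mm above the table; bar 10 mm thick; x runs along the arm towards the post (62 mm away), z up. The straight arm starts at x = -55 mm; there the tip bends up and ends at x = -70 mm with its top 25 mm above the arm's axis.
- fan: drying fan, fixed: white and grey cabinet 170 mm wide with a blue drum (top 186 mm high) at its back, and on its front a white panel that slopes up towards the back at 28 degrees from level, with a black dial. Origin on the table under the dial; x towards the back of the fan; it spans x -65 to 212 mm, y +-85 mm.
- dial (a joint): angle of the dial (rad): 0 when its pointer is at the white dot, 0.55 at the yellow dot, 1.1 at the red dot; grows as it turns clockwise, seen facing the panel. It turns stiffly (0.06 N m) and stays where it is left; range -0.5 to 1.9.
- dial_grip (a point): point on the dial's axis at the height to grip, 34 mm off the sloped panel. The dial is a black disc 72 mm across with a straight bar grip 70 mm long and 17 mm thick, whose top is 12 mm above this point. z points out of the panel along the dial's axis, x along the bar towards the end with the white pointer line; the frame turns with the dial.
- red_mark (a point): red dot on the panel, 16 mm across, 61 mm from the dial's axis, to the right of the dial's top as seen facing the panel; white (off) and yellow (low) dots lie to its left on the same circle
- tape: yellow roll of tape lying flat, 96 mm across, 30 mm high; a bystander; origin at the centre of its underside
- plate: green glass plate, 170 mm across, 22 mm high; a bystander; origin at the centre of its underside
- scissors: scissors lying flat, about 175 mm long, 10 mm high; blades towards its x; a bystander; origin at the centre of its underside
- jar: amber jar with red cap, 64 mm across, 85 mm high; a bystander; origin at the centre of its underside
- brush: wooden-handled brush lying along its x, 190 mm long, about 20 mm high; a bystander; origin at the centre of its underside
Mind the look-alikes: they are no part of the job. Leave any pink look-alike of the mug alone.

How it is judged:
On the way, in this order (a step that is already met when the one before it is completed fails the run):
1. the mug hangs by its handle on the hook, let go of by the gripper (x of hook_seat in the frame of mug between -0.06 and 0.06 m and y of hook_seat in the frame of mug between 0.025 and 0.085 m and z of hook_seat in the frame of mug between 0.015 and 0.1 m and angle between the x axis of mug and the x axis of hook_seat, either way round below 0.5 rad and contact force between mug and stand above 0.5 N and contact force between the fingers and mug below 0.3 N), for 0.2 s.
2. the dial's pointer is at the red dot (value of joint dial between 0.9 and 1.3 rad), for 0.2 s.
At the end, for the whole second after the job is handed in: The hook's arm passes through the handle's opening and carries the mug (over 0.5 N), with the mug's x axis within 0.5 rad of the arm; the mug is slower than 0.08 m/s and the fingers do not touch it; the dial is within 0.2 rad of the red dot (joint 0.9 to 1.3) (all of step 1 and all of step 2 and linear speed of mug below 0.08 m/s).
It fails at once if the tape, plate, scissors, jar or brush is moved by more than 40 mm (distance of any of tape, plate, scissors, jar, brush from where it was at the start of the episode above 0.04 m).
It also fails if it takes over 67 s, if anything falls off the work surface, if the arm or the gripper's body presses on something with over 40 N, if the wrist force passes 120 N, or if a joint passes its speed limit or range.

## Robot

A 6-joint arm with a two-finger parallel gripper is mounted at the origin on the work surface. World frame = base frame: x ahead of the robot, y to its left, z up, the work surface at z = 0. Lengths are in m, angles in rad, forces in N, time in s.
With the tool pointing down it reaches from about 0.35 to 0.775 m from the base axis. Payload 7.3 kg.
Tool frame: the origin (TCP) lies at the very end of the fingers, on their centre line; the grasp point (between the pads) lies 19 mm behind it; z points along the fingers, x is the direction in which the jaws open and shut, and the axes are right-handed (so a half turn about z gives the same grasp; the last joint's range is limited). The gripper opens to 92 mm and grips with 3 to 60 N. Pads are 19 mm wide; open, the fingers measure 130 mm over their backs; the gripper's body (75 mm by 190 mm) begins 47 mm behind the grasp point.
Start: joints at [1.157, 0.342, 1.524, -0, 1.275, -0.146], TCP at [0.139, 0.506, 0.227] pointing down, gripper open.
Joint ranges: [-2.53, 2.53], [-0.77, 2.02], [0.04, 2.7], [-1, 4.14], [0.28, 2.66], [-3.11, 3.11]. Speed limits (rad/s): [2.57, 2.57, 3.14, 3.14, 3.14, 3.14].

## Interface

Orientations are given as [roll, pitch, yaw] about the fixed x, y, z axes, in that order (R = Rz(yaw) Ry(pitch) Rx(roll)).
In Python, from cell import robot, read_camera, nets gives the robot as it stands. The module is installed in compiled form; this text tells all that it offers.
- The arm moves only by the tool carry_out, never from a script. Its arguments are lists of equal length, an entry for each row: "translation": the shift along the tool's x, y, z in m, a list of three; "turn": the turn, a rotation vector about the tool's x, y, z in rad, a list of three; "gripper": the gripper's target within -1 to 1 (shut at 1, half-way at 0, fully open at -1). A call has 1 to 10 rows; each row shifts and turns the commanded pose from where the row before left it, along the tool's axes as they then stand; what a row does not reach is not made up. A row lasts 1/10 s, in which the tool goes at most 50 mm and 8.59 degrees, less where a joint would pass 70% of its speed; a pose out of reach is approached as far as the arm can. A call with a gripper value outside its range is refused whole. The fingers move at their own pace and stop on an object; "squeeze" is the grip in N (left out, the last holds). Time passes only in rows, so rows that do not move let the fingers close. It gives the time, the measured TCP pose, the force and the opening at its end, in the units of the state.
- robot.observe(): the state, without advancing time (a new reading comes with each control period).
- read_camera(name): name is "scene" or "top" or "wrist"; returns a dict with "img" (420x560x3 uint8, red, green, blue), "fx", "fy", "cx", "cy" (pixels), "distortion" ([k1, k2, p1, p2, k3] as OpenCV has them; the pictures are not rectified), "world_from_camera" (4x4, takes a point from camera to world coordinates). Camera axes: x right, y down, z forward; pixel columns grow to the right and rows downward; lengths in m; the calibration is good to about 2 mm. A picture is of the moment at which its call begins. There is no depth.
- robot.hand_in(): hands the job in, once; it reports no verdict.
Trained networks look in a picture, given as the dict that the camera call returned (one of the last four; its "shot" number tells which), for a name from the list of things; names that differ only in an ending like _2 or _b are one class to them, and where a whole thing is asked for, a point or a joint stands for the part that bears it (a point fixed in the world has none). Each returns a list of dicts, best first, with "score" (0 to 1); they miss things now and then, are a little off and sometimes report something else, mostly with a low value. They report only what shows in the picture. A call takes as long as a camera call. They do not tell look-alikes from the thing itself.
- nets.regions_of(picture, name): "region" (420x560 bool, what is visible of it) and "pixel" ([column, row] in pixels, amid what is visible of it).
- nets.tip_of(picture, name): "pixel" ([column, row] in pixels: a listed point, or the origin of a listed thing).
The state is a dict: "time": time; "qpos": joint angles; "qvel": joint speeds; "joint_efforts": joint torques, N m; "tool_pos": TCP position; "tool_rot": TCP orientation; "contact_force": force on the tool from outside, world axes, zero at the start; "torque": the same for the moment, N m; "opening": finger opening in m.
Only numpy, scipy, OpenCV 4.12 (cv2) and the standard library are available. Lean on these libraries where they do the work, as an engineer would, in place of code of your own. Each camera call takes 0.05 s, during which the arm holds its last target. There are 200 camera calls.

## Working session

There is one attempt and no reset: what is moved stays moved. The work goes in short steps, Python scripts to look and compute and a tool call to move; the robot and the scene stay as the last step left them, time stands still between calls to the robot, and variables do not carry over. Pictures are saved under pics/ and viewed, about 8 in all and at most 12, crops included, and the job is handed in when it is done.

Besides the shell and the picture viewer there is one more tool, called after ">>>" by a JSON object that holds its "method" and its "body". carry_out: Moves the arm, as the interface text tells. Its arguments: {"type":"object","properties":{"translation":{"type":"array","items":{"type":"array","items":{"type":"number"}}},"turn":{"type":"array","items":{"type":"array","items":{"type":"number"}}},"gripper":{"type":"array","items":{"type":"number"}},"squeeze":{"type":"number"}},"required":["translation","turn","gripper"]}

```bash
mkdir -p pics; cat > h.py <<'E'
import numpy as np, cv2
from scipy.spatial.transform import Rotation as Ro
from cell import robot, read_camera, nets
def ray(c,px):
    K=np.array([[c['fx'],0,c['cx']],[0,c['fy'],c['cy']],[0,0,1]])
    u=cv2.undistortPoints(np.array([[px]],float),K,np.array(c['distortion']))[0,0]
    T=np.array(c['world_from_camera']); return T[:3,3],T[:3,:3]@np.array([u[0],u[1],1])
def onz(c,px,z):
    o,d=ray(c,px); return o+d*(z-o[2])/d[2]
def proj(c,P):
    T=np.linalg.inv(np.array(c['world_from_camera']))
    K=np.array([[c['fx'],0,c['cx']],[0,c['fy'],c['cy']],[0,0,1]])
    return cv2.projectPoints(np.atleast_2d(np.array(P,float)),cv2.Rodrigues(T[:3,:3])[0],T[:3,3],K,np.array(c['distortion']))[0][:,0]
def tri(l):
    A=np.zeros((3,3));b=np.zeros(3)
    for c,px in l:
        o,d=ray(c,px); d=d/np.linalg.norm(d); M=np.eye(3)-np.outer(d,d); A+=M;b+=M@o
    return np.linalg.solve(A,b)
def save(img,n): cv2.imwrite('pics/'+n+'.png',img[:,:,::-1])
def tr(goal,R=None):
    s=robot.observe(); R0=Ro.from_euler('xyz',s['tool_rot']); 
    d=R0.inv().apply(np.array(goal)-s['tool_pos']); r=(R0.inv()*R).as_rotvec() if R is not None else 0
    return d.round(4),np.round(r,4)
E
python3 - <<'E'
from h import *
s=robot.observe(); print(s['tool_pos'],s['tool_rot'],s['opening'],s['time'])
print(Ro.from_euler('xyz',s['tool_rot']).as_matrix().round(3))
C={n:read_camera(n) for n in('scene','top')}
for n,c in C.items():
    save(c['img'],n+'0'); print(n,np.array(c['world_from_camera']).round(3).tolist(),c['fx'])
    for k in('mug','stand','hook_seat','fan','dial_grip','red_mark','tape','plate','scissors','jar','brush'):
        print(n,k,[(np.round(r['pixel'],1).tolist(),round(r['score'],2)) for r in nets.tip_of(c,k)[:4]])
E
```

```text
[0.13871707 0.50592156 0.22606044] [-3.14136454e+00  1.50485956e-03  1.30301562e+00] 0.09172140754079731 0.0
[[ 0.265  0.964 -0.001]
 [ 0.964 -0.265 -0.001]
 [-0.002 -0.    -1.   ]]
scene [[-0.765, 0.531, -0.364, 1.004], [0.644, 0.62, -0.448, 0.593], [-0.013, -0.577, -0.817, 1.202], [0.0, 0.0, 0.0, 1.0]] 447.4615128340038
scene mug [([269.7, 202.4], 0.94), ([277.1, 242.4], 0.86)]
scene stand [([223.5, 188.2], 0.84)]
scene hook_seat [([211.4, 145.7], 0.64)]
scene fan [([344.8, 289.9], 0.58)]
scene dial_grip []
scene red_mark [([329.0, 282.3], 0.57)]
scene tape [([237.9, 279.5], 0.94)]
scene plate [([408.6, 264.6], 0.75)]
scene scissors [([265.1, 155.9], 0.89)]
scene jar [([236.8, 317.1], 0.57)]
scene brush [([319.2, 215.5], 0.61)]
top [[-0.046, -0.976, 0.214, 0.257], [-0.999, 0.044, -0.016, 0.017], [0.006, -0.215, -0.977, 1.549], [0.0, 0.0, 0.0, 1.0]] 535.6859010874649
top mug [([316.2, 253.5], 0.8), ([270.3, 235.1], 0.74)]
top stand [([371.2, 222.6], 0.83)]
top hook_seat [([389.9, 207.0], 0.59)]
top fan [([233.9, 154.5], 0.71)]
top dial_grip [([179.9, 247.9], 0.67)]
top red_mark [([184.5, 229.3], 0.61)]
top tape [([264.5, 174.4], 0.72)]
top plate [([161.3, 323.4], 0.92)]
top scissors [([385.0, 296.8], 0.69)]
top jar [([231.1, 150.3], 0.86)]
top brush [([280.1, 293.2], 0.9)]
```

```bash
python3 - <<'E'
import cv2,numpy as np
a=cv2.imread('pics/scene0.png')[100:360,170:450]; b=cv2.imread('pics/top0.png')[120:370,120:430]
cv2.imwrite('pics/sc.png',cv2.resize(a,None,fx=2.3,fy=2.3,interpolation=2)[:598]); cv2.imwrite('pics/tc.png',cv2.resize(b,None,fx=2.4,fy=2.4,interpolation=2))
E
```

```text
(no output)
```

View pics/sc.png

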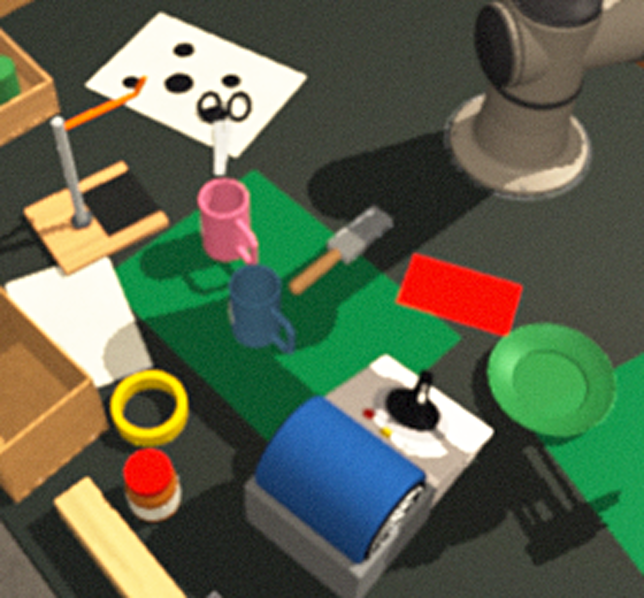

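View pics/tc.png

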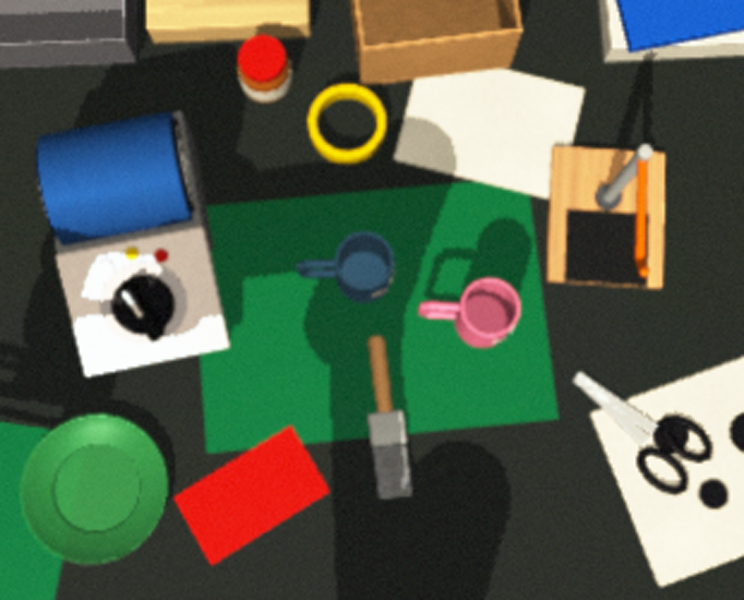

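Candidates for the mug: blue at scene px (281,232) / top px (272,231), and the pink look-alike at scene (268,196) / top (323,250). I choose the blue one. The hook is orange, with its tip toward the robot (top px about (388,233)) and its post end at (388,187). The dial is at top (180,247) and the red dot at top (187,226).

```bash
cat > m.py <<'E'
from h import *
from scipy.optimize import least_squares
C={n:read_camera(n) for n in('scene','top')}
H={}
for n,c in C.items():
    hsv=cv2.cvtColor(c['img'],cv2.COLOR_RGB2HSV)
    rs=nets.regions_of(c,'mug')
    for r in rs:
        h=np.median(hsv[r['region']],0); px=np.argwhere(r['region'])[:,::-1]; print(n,'mug',r['pixel'],h,len(px))
        if h[0]>95 and h[0]<130: H[n,'mug']=r['region']
    print(n,[ (np.round(r['pixel']),r['region'].sum()) for r in nets.regions_of(c,'hook_seat')[:2]])
    o=(hsv[...,0]>=4)&(hsv[...,0]<=14)&(hsv[...,1]>200)&(hsv[...,2]>150)
    k,l,st,ce=cv2.connectedComponentsWithStats(o.astype('uint8'))
    for i in range(1,k):
        if st[i,4]>25: print(n,'orange',st[i],ce[i].round(1))
    H[n,'o']=o
pts=np.array([[34*np.cos(a),34*np.sin(a),z] for a in np.linspace(0,6.28,40) for z in(0,50,105)]+[[0,y,z] for y in(36,60,79) for z in(26,88)]+[[0,79,z] for z in(40,57,75)]+[[0,-34,0]])/1e3
def mask(c,p):
    x,y,t=p; R=Ro.from_euler('z',t).as_matrix(); m=np.zeros((420,560),'uint8')
    for q in (pts[:120],):
        u=proj(c,q@R.T+[x,y,0])*8; cv2.fillConvexPoly(m,cv2.convexHull(u.astype(np.float32)).round().astype(np.int32),1,shift=3)
    lp=np.array([[0,34,.088*1e3],[0,74,88],[0,74,26],[0,34,26]])/1e3; lp=lp.copy()
    u=proj(c,lp@R.T+[x,y,0]); d=np.linalg.norm(np.array(c['world_from_camera'])[:3,3]-[x,y,.05]); w=max(1,int(round(.010*c['fx']/d)))
    cv2.polylines(m,[(u*8).round().astype(np.int32)],False,1,w,shift=3); return m>0
def cost(p):
    s=0
    for n,c in C.items():
        if (n,'mug') in H:
            a=mask(c,p);b=H[n,'mug']; s+=1-(a&b).sum()/(a|b).sum()
    return s
from scipy.optimize import minimize
p0=onz(C['top'],[272,232],.1)
best=min((minimize(cost,[p0[0],p0[1],t],method='Nelder-Mead',options=dict(initial_simplex=[[p0[0],p0[1],t],[p0[0]+.02,p0[1],t],[p0[0],p0[1]+.02,t],[p0[0],p0[1],t+.3]])) for t in(-.5,0,.5)),key=lambda r:r.fun)
print('mug',best.x,best.fun)
E
cat >> m.py <<'E'
def hk(P):
    sx,sy,t=P; R=Ro.from_euler('z',t).as_matrix(); return lambda q:np.array(q)@R.T+[sx,sy,.21]
# orange bar fit
q=np.array([[x,0,0] for x in np.linspace(-.058,.055,40)]+[[-.055-.015*a,0,.02*a] for a in np.linspace(0,1,8)])
def hc(P):
    s=0
    for n,c in C.items():
        d=cv2.distanceTransform((~H[n,'oo']).astype('uint8'),cv2.DIST_L2,5)
        u=proj(c,hk(P)(q)); s+=d[u[:,1].round().astype(int).clip(0,419),u[:,0].round().astype(int).clip(0,559)].mean()
        yy,xx=np.nonzero(H[n,'oo']); s+=np.sqrt(((np.c_[xx,yy][:,None]-u[None])**2).sum(-1).min(1)).mean()
    return s
for n,c in C.items():
    k,l,st,ce=cv2.connectedComponentsWithStats(H[n,'o'].astype('uint8'))
    t=np.array([211,146] if n=='scene' else [389,209]); j=min([i for i in range(1,k) if st[i,4]>25],key=lambda i:np.linalg.norm(ce[i]-t)); H[n,'oo']=l==j
p=tri([(C['scene'],[211.4,145.7]),(C['top'],[389.9,207])]); print('seat tri',p)
b=min((minimize(hc,[p[0],p[1],t],method='Nelder-Mead',options=dict(initial_simplex=[[p[0],p[1],t],[p[0]+.02,p[1],t],[p[0],p[1]+.02,t],[p[0],p[1],t+.3]])) for t in(-.4,0,.4)),key=lambda r:r.fun); print('hook',b.x,b.fun)
E
python3 m.py
```

```text
scene mug [268.7, 198.7] [174. 138. 195.] 715
scene mug [281.6, 234.5] [101. 125. 100.] 782
scene [(array([209., 192.]), np.int64(2004)), (array([283., 236.]), np.int64(775))]
scene orange [199 144  25  12  28] [211.1 149.8]
scene orange [233 304  13  16  72] [240.5 313.7]
top mug [320.8, 250.1] [174. 132. 201.] 718
top mug [268.5, 232.3] [101. 126.  83.] 707
top mug [175.1, 220.8] [ 90.  47. 174.] 6625
top [(array([371., 213.]), np.int64(2725))]
top orange [219 146  18  12  59] [228.1 153.6]
top orange [385 200   4  29  53] [386.7 216.3]
mug [ 0.53187828 -0.00058487 -0.04375274] 0.21882131713799868
seat tri [ 0.55263962 -0.30674688  0.21219679]
hook [ 0.55651446 -0.29575533 -0.10951   ] 7.2062273866420465
```

>>> {"method": "carry_out", "body": {"translation": [[-0.024,0.032,-0.002],[-0.024,0.032,-0.002],[-0.024,0.032,-0.002],[-0.024,0.032,-0.002],[-0.024,0.032,-0.002],[-0.024,0.032,-0.002],[-0.024,0.032,-0.002],[-0.024,0.032,-0.002],[-0.024,0.032,-0.002],[-0.024,0.032,-0.002]], "turn": [[0,0,0],[0,0,0],[0,0,0],[0,0,0],[0,0,0],[0,0,0],[0,0,0],[0,0,0],[0,0,0],[0,0,0]], "gripper": [-1,-1,-1,-1,-1,-1,-1,-1,-1,-1]}}

```text
time: 2.5
tool_pos: [0.3848, 0.1888, 0.2471]
tool_rot: [3.141, -0.001, 1.303]
contact_force: [0.2, 1.3, -0.8]
opening: 0.0918
```

>>> {"method": "carry_out", "body": {"translation": [[0,0,0],[0,0,0],[0,0,0],[0,0,0],[0,0,0],[0,0,0],[0,0,0],[0,0,0],[0,0,0],[0,0,0]], "turn": [[0,0,0.135],[0,0,0.135],[0,0,0.135],[0,0,0.135],[0,0,0.135],[0,0,0.135],[0,0,0.135],[0,0,0.135],[0,0,0.135],[0,0,0.135]], "gripper": [-1,-1,-1,-1,-1,-1,-1,-1,-1,-1]}}

```text
time: 3.5
tool_pos: [0.384, 0.1902, 0.2468]
tool_rot: [-3.141, -0.0, -0.053]
contact_force: [0.0, 0.2, 0.1]
opening: 0.0919
```

```bash
python3 - <<'E'
from h import *
s=robot.observe(); print(s['tool_pos'],s['tool_rot'],s['qpos'],s['time'])
print('to mug',tr([.50,0,.26],Ro.from_euler('xyz',[np.pi,0,-.044])))
S,T=read_camera('scene'),read_camera('top')
for a,b in(([231.7,135.7],[387.9,233.3]),([196.1,153.9],[388.7,183.3])):
    p=tri([(S,a),(T,b)]); print(p,proj(S,p),proj(T,p))
w=read_camera('wrist'); print(np.array(w['world_from_camera']).round(3).tolist(),w['fx'])
E
```

```text
[0.38398044 0.19018983 0.24680119] [-3.14146869e+00 -2.12081673e-04 -5.25104456e-02] [2.80599142e-01 1.46033947e-01 1.73115500e+00 5.01372519e-05
 1.26416275e+00 3.33094447e-01] 3.5
to mug (array([ 0.1258,  0.1838, -0.0132]), array([-0.0001, -0.0002, -0.0085]))
[ 0.48346463 -0.29349164  0.2201817 ] [[231.95959376 135.76929563]] [[388.12898623 233.05780727]]
[ 0.61174288 -0.30599279  0.21826579] [[195.49044099 153.72407229]] [[388.19916957 183.86139834]]
[[0.999, -0.048, -0.012, 0.387], [-0.05, -0.968, -0.246, 0.256], [0.0, 0.246, -0.969, 0.404], [0.0, 0.0, 0.0, 1.0]] 343.60321597474365
```

>>> {"method": "carry_out", "body": {"translation": [[0.026,0.03,-0.002],[0.026,0.03,-0.002],[0.026,0.03,-0.002],[0.026,0.03,-0.002],[0.026,0.03,-0.002],[0.026,0.03,-0.002],[0,0,0],[0,0,0]], "turn": [[0,0,0],[0,0,0],[0,0,0],[0,0,0],[0,0,0],[0,0,0],[0,0,0],[0,0,0]], "gripper": [-1,-1,-1,-1,-1,-1,-1,-1]}}

```text
time: 4.45
tool_pos: [0.5313, 0.0025, 0.2582]
tool_rot: [-3.141, 0.001, -0.046]
contact_force: [0.1, 0.3, 0.5]
opening: 0.092
```

```bash
python3 - <<'E'
from h import *
s=robot.observe(); print(s['tool_pos'],s['tool_rot'])
w=read_camera('wrist')
p=np.array([.532,0,0])
a=np.linspace(0,6.28,30); rim=np.c_[.532+.034*np.cos(a),-.0006+.034*np.sin(a),0*a+.105]
im=w['img'].copy()
R=Ro.from_euler('z',-.044).as_matrix()
for q in list(proj(w,rim))+list(proj(w,np.array([[0,.079,.026],[0,.079,.057],[0,.079,.088],[0,.034,.088]])@R.T+p)): cv2.circle(im,tuple(int(v) for v in q.round()),1,(255,0,0),-1)
save(im,'w1')
for r in nets.regions_of(w,'mug')[:2]: print(r['pixel'],r['score'],r['region'].sum())
E
```

```text
[0.53132674 0.00251958 0.25818885] [-3.14114837e+00  1.09873618e-03 -4.60626153e-02]
[232.4, 316.8] 0.95 2355
[278.3, 201.0] 0.84 4824
```

View pics/w1.png

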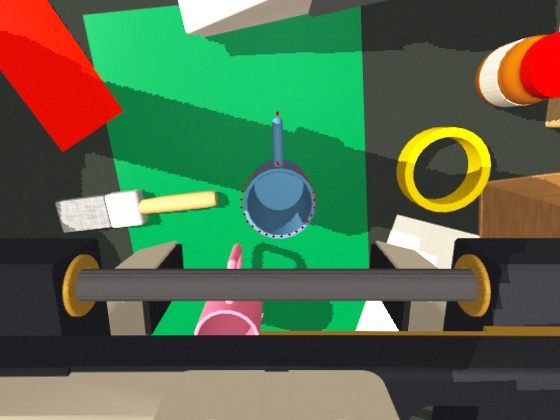

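Red overlay of my estimate coincides with the blue mug's rim (279,201) and its handle end (278,118); pink one is at (230,320). Descending on the blue mug.

>>> {"method": "carry_out", "body": {"translation": [[0.001,0.003,0.033],[0,0,0.033],[0,0,0.033],[0,0,0.033],[0,0,0.033],[0,0,0.033],[0,0,0],[0,0,0]], "turn": [[0,0,0],[0,0,0],[0,0,0],[0,0,0],[0,0,0],[0,0,0],[0,0,0],[0,0,0]], "gripper": [-1,-1,-1,-1,-1,-1,-1,-1]}}

```text
time: 5.35
tool_pos: [0.5321, 0.0008, 0.0614]
tool_rot: [-3.141, 0.0, -0.045]
contact_force: [-0.6, -0.7, 0.1]
opening: 0.0916
```

>>> {"method": "carry_out", "body": {"translation": [[0,0,0],[0,0,0],[0,0,0],[0,0,0],[0,0,0],[0,0,0],[0,0,0],[0,0,0]], "turn": [[0,0,0],[0,0,0],[0,0,0],[0,0,0],[0,0,0],[0,0,0],[0,0,0],[0,0,0]], "gripper": [1,1,1,1,1,1,1,1], "squeeze": 25}}

```text
time: 6.15
tool_pos: [0.5329, -0.0001, 0.0617]
tool_rot: [3.142, -0.002, -0.047]
contact_force: [-0.2, -0.2, 7.3]
opening: 0.0663
```

>>> {"method": "carry_out", "body": {"translation": [[0,0,-0.02],[0,0,-0.036],[0,0,-0.036],[0,0,-0.036],[0,0,-0.036],[-0.024,0.03,0],[-0.024,0.03,0],[-0.024,0.03,0],[-0.024,0.03,0],[-0.024,0.03,0]], "turn": [[0,0,0],[0,0,0],[0,0,0],[0,0,0],[0,0,0],[0,0,0],[0,0,0],[0,0,0],[0,0,0],[0,0,0]], "gripper": [1,1,1,1,1,1,1,1,1,1]}}

```text
time: 7.15
tool_pos: [0.4037, -0.1448, 0.2243]
tool_rot: [-3.141, 0.001, -0.047]
contact_force: [0.4, -1.6, -2.4]
opening: 0.0662
```

>>> {"method": "carry_out", "body": {"translation": [[0,0.036,0],[0,0.036,0],[0,0.036,0],[0,0.036,0],[0,0.036,0],[0,0,0],[0,0,0],[0,0,0]], "turn": [[0,0,0.01],[0,0,0.01],[0,0,0.01],[0,0,0.01],[0,0,0.01],[0,0,0],[0,0,0],[0,0,0]], "gripper": [1,1,1,1,1,1,1,1]}}

```text
time: 7.95
tool_pos: [0.393, -0.3227, 0.2243]
tool_rot: [-3.14, 0.001, -0.097]
contact_force: [-0.4, -0.1, -3.0]
opening: 0.0661
```

```bash
python3 - <<'E'
from h import *
s=robot.observe(); print(s['tool_pos'],s['tool_rot'],s['contact_force'],s['opening'])
w=read_camera('wrist'); im=w['img'].copy()
R=Ro.from_euler('z',-.1).as_matrix()
q=np.array([[-.07,0,.025],[-.055,0,0],[0,0,0],[.062,0,0]])@R.T+[.551,-.299,.21]
for u in proj(w,q): print(u); cv2.circle(im,tuple(int(v) for v in u.round()),2,(0,255,255),-1)
save(im,'w2')
E
```

```text
[ 0.39303263 -0.32266818  0.22427406] [-3.14016560e+00  9.42682863e-04 -9.65344629e-02] [-0.36264984 -0.07899213 -2.9582586 ] 0.06607572640793587
[474.57077636 187.73119359]
[476.73782481 178.84993   ]
[588.42761912 178.88985593]
[716.909507  178.8510141]
```

View pics/w2.png

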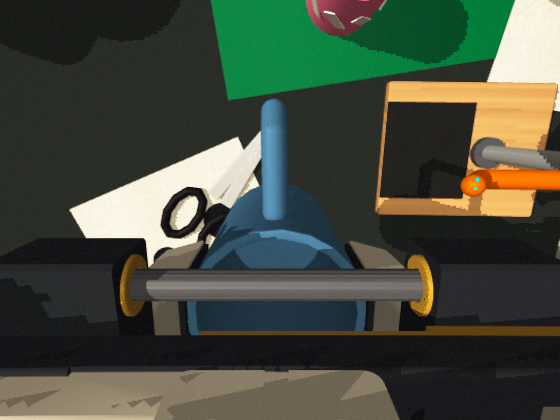

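The overlay lies on the orange tip (475,185) and arm (row 180). The handle spans (274,100)–(274,218), and the pink mug is at (345,10). Next I align and insert.

>>> {"method": "carry_out", "body": {"translation": [[0,0.013,0],[0,0,0],[0.024,0,0],[0.024,0,0],[0.024,0,0],[0.024,0,0],[0.024,0,0],[0.024,0,0],[0,0,0],[0,0,0]], "turn": [[0,0,0],[0,0,0],[0,0,0],[0,0,0],[0,0,0],[0,0,0],[0,0,0],[0,0,0],[0,0,0],[0,0,0]], "gripper": [1,1,1,1,1,1,1,1,1,1]}}

```text
time: 9.0
tool_pos: [0.5353, -0.3503, 0.224]
tool_rot: [-3.141, 0.001, -0.096]
contact_force: [-0.0, -0.9, -2.4]
opening: 0.066
```

```bash
python3 - <<'E'
from h import *
s=robot.observe(); print(s['tool_pos'],s['tool_rot'],s['contact_force'],s['qpos'])
R=Ro.from_euler('z',-.0965); print('seat in mug',R.inv().apply(np.array([.551,-.299,.21])-(s['tool_pos']-[0,0,.0617])))
w=read_camera('scene'); save(cv2.resize(w['img'][90:250,130:330],None,fx=3,fy=3),'s3')
E
```

```text
[ 0.53527887 -0.35028365  0.22402215] [-3.14096812e+00  1.18965624e-03 -9.61639825e-02] [-0.03432446 -0.87471449 -2.40771745] [-6.99094061e-01  5.60583259e-01  1.17876486e+00 -1.62453432e-04
  1.40357858e+00 -6.02902562e-01]
seat in mug [0.01070679 0.05255979 0.04767785]
```

View pics/s3.png

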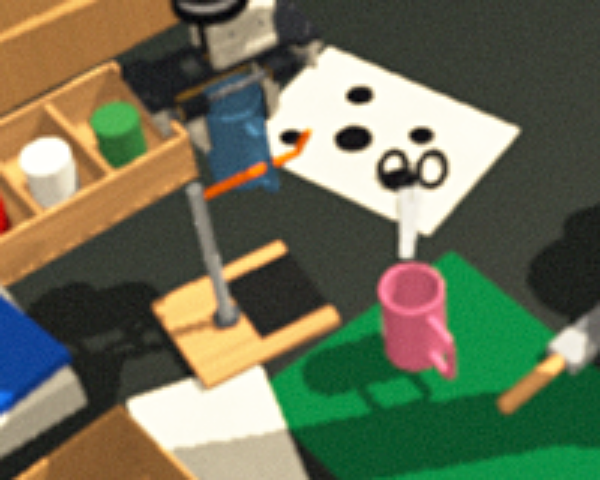

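The picture shows the hook arm from (195,190) to (300,140) crossing the handle, with the tip clear to the right. Lowering, then tilting about the hook.

>>> {"method": "carry_out", "body": {"translation": [[0,0,0.01],[0,0,0.01],[0,0,0.007],[0,0,0],[0,-0.003,0.0074],[0,-0.003,0.0074],[0,-0.003,0.0074],[0,-0.003,0.0074],[0,0,0],[0,0,0]], "turn": [[0,0,0],[0,0,0],[0,0,0],[0,0,0],[0.145,0,0],[0.145,0,0],[0.145,0,0],[0.145,0,0],[0,0,0],[0,0,0]], "gripper": [1,1,1,1,1,1,1,1,1,1]}}

```text
time: 10.05
tool_pos: [0.5369, -0.3337, 0.1709]
tool_rot: [-2.565, 0.001, -0.098]
contact_force: [0.7, 0.6, -2.6]
opening: 0.0662
```

```bash
python3 - <<'E'
from h import *
s=robot.observe(); print(s['tool_pos'],s['tool_rot'],s['contact_force'],s['torque'],s['opening'],s['qpos'])
R=Ro.from_euler('xyz',s['tool_rot']); print('seat in tool',R.inv().apply(np.array([.551,-.299,.21])-s['tool_pos']), 'want y -.052 z -.0163')
E
```

```text
[ 0.53687509 -0.33367093  0.17093527] [-2.56464486e+00  8.41841171e-04 -9.80740908e-02] [ 0.74248943  0.57705585 -2.57968316] [-0.70967043  0.10458192 -0.01658415] 0.06616866290162156 [-0.87745158  0.80422623  1.00966739  0.40422458  1.74248195 -0.79407762]
seat in tool [ 0.01062927 -0.05139182 -0.01317346] want y -.052 z -.0163
```

>>> {"method": "carry_out", "body": {"translation": [[0,0.0014,0.002],[0,0.0014,0.002],[0,0,0],[0,0,0]], "turn": [[0,0,0],[0,0,0],[0,0,0],[0,0,0]], "gripper": [1,1,1,1]}}

```text
time: 10.45
tool_pos: [0.5375, -0.3326, 0.168]
tool_rot: [-2.563, -0.002, -0.096]
contact_force: [0.6, 0.1, -0.4]
opening: 0.0662
```

Wrist load went from −2.6 to −0.4 N, so the hook now carries the mug. Releasing.

>>> {"method": "carry_out", "body": {"translation": [[0,0,0],[0,0,0],[0,0,0],[0,0,0],[0,0,0],[0,0,0],[0,0,0],[0,0,0]], "turn": [[0,0,0],[0,0,0],[0,0,0],[0,0,0],[0,0,0],[0,0,0],[0,0,0],[0,0,0]], "gripper": [-0.6,-0.8,-1,-1,-1,-1,-1,-1]}}

```text
time: 11.25
tool_pos: [0.537, -0.333, 0.1668]
tool_rot: [-2.561, -0.0, -0.097]
contact_force: [-0.7, -0.5, -0.7]
opening: 0.0919
```

```bash
python3 - <<'E'
from h import *
s=robot.observe(); print(s['tool_pos'],s['tool_rot'],s['contact_force'],s['opening'])
w=read_camera('wrist'); save(w['img'],'w4')
E
```

```text
[ 0.53703504 -0.33301488  0.16682412] [-2.56147876e+00 -7.05259865e-06 -9.70092021e-02] [-0.67024342 -0.52046409 -0.6854103 ] 0.09185836917117132
```

View pics/w4.png

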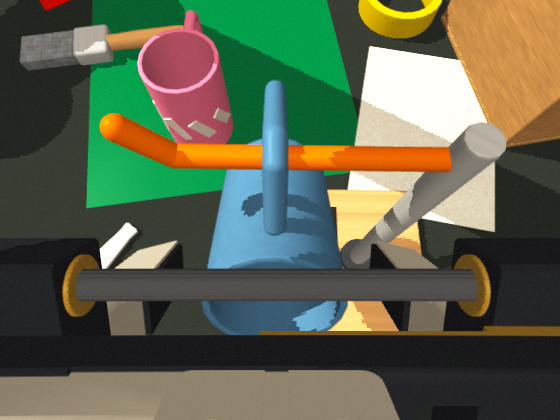

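The mug hangs on the arm: the handle crosses the orange bar at (275,157) and the fingers are clear on both sides. Backing out along the tool axis.

>>> {"method": "carry_out", "body": {"translation": [[0,0,-0.01],[0,0,-0.02],[0,0,-0.025],[0,0,-0.025],[0,0,-0.025],[0,0,-0.025],[0,0,0]], "turn": [[0,0,0],[0,0,0],[0,0,0],[0,0,0],[0,0,0],[0,0,0],[0,0,0]], "gripper": [-1,-1,-1,-1,-1,-1,-1]}}

```text
time: 12.0
tool_pos: [0.5299, -0.4062, 0.2785]
tool_rot: [-2.566, -0.004, -0.099]
contact_force: [0.1, 0.1, 0.7]
opening: 0.0918
```

>>> {"method": "carry_out", "body": {"translation": [[0,-0.01,-0.03],[0,-0.01,-0.03],[0,-0.01,-0.03],[0,0,0],[0,0,0]], "turn": [[-0.145,0,0],[-0.145,0,0],[-0.145,0,0],[-0.145,0,0],[0,0,0]], "gripper": [-1,-1,-1,-1,-1]}}

```text
time: 12.5
tool_pos: [0.5299, -0.4103, 0.3714]
tool_rot: [3.139, -0.002, -0.091]
contact_force: [-0.1, -0.5, 0.2]
opening: 0.0918
```

```bash
python3 - <<'E'
from h import *
s=robot.observe(); print(s['tool_pos'],s['tool_rot'],s['contact_force'],s['qpos'])
S=read_camera('scene');T=read_camera('top')
save(np.hstack([cv2.resize(S['img'][95:215,170:290],None,fx=3,fy=3),cv2.resize(T['img'][200:300,130:230],(360,360),interpolation=2)]),'s5')
for n in('dial_grip','red_mark'):
    a=nets.tip_of(S,n);b=nets.tip_of(T,n); print(n,[(x['pixel'],x['score']) for x in a[:2]+b[:2]])
    if a and b: print(tri([(S,a[0]['pixel']),(T,b[0]['pixel'])]))
E
```

```text
[ 0.52988055 -0.41028384  0.37141305] [ 3.13866398e+00 -1.93114819e-03 -9.10462260e-02] [-0.14143617 -0.52524002  0.16790348] [-7.72616201e-01  5.99021810e-01  7.22650545e-01 -1.09049223e-03
  1.81657535e+00 -6.81834246e-01]
dial_grip [([354.0, 269.0], 0.96), ([180.8, 250.3], 0.85)]
[0.47890391 0.2476223  0.10814774]
red_mark [([329.7, 281.6], 0.97), ([234.6, 277.9], 0.61), ([183.7, 227.5], 0.66)]
[0.5480499  0.23469355 0.09771219]
```

View pics/s5.png

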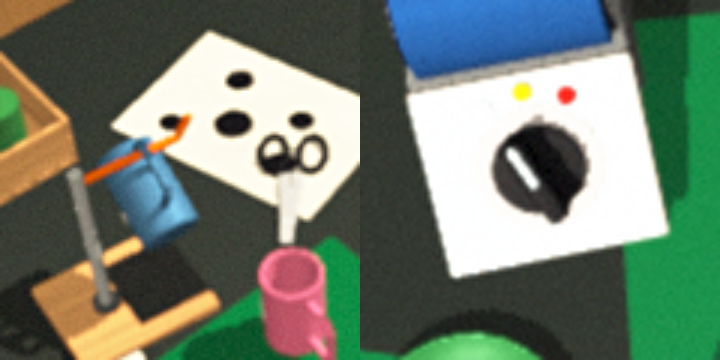

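The left half of the picture shows the mug hanging on the hook at (150,190). On the right, the dial's white pointer points up-left at (522,168), with the yellow dot at (522,92) and the red dot at (566,95). Moving above the fan.

>>> {"method": "carry_out", "body": {"translation": [[-0.009,-0.047,0],[-0.009,-0.047,0],[-0.009,-0.047,0],[-0.009,-0.047,0],[-0.009,-0.047,0],[-0.009,-0.047,0],[-0.009,-0.047,0],[-0.009,-0.047,0],[-0.009,-0.047,0],[-0.009,-0.047,0]], "turn": [[0,0,0],[0,0,0],[0,0,0],[0,0,0],[0,0,0],[0,0,0],[0,0,0],[0,0,0],[0,0,0],[0,0,0]], "gripper": [-1,-1,-1,-1,-1,-1,-1,-1,-1,-1]}}

```text
time: 13.8
tool_pos: [0.4852, 0.063, 0.3686]
tool_rot: [-3.141, 0.002, -0.099]
contact_force: [1.4, -0.2, 0.0]
opening: 0.0916
```

>>> {"method": "carry_out", "body": {"translation": [[-0.009,-0.047,0],[-0.009,-0.047,0],[-0.009,-0.047,0],[-0.009,-0.047,0],[0,0,0],[0,0,0],[0,0,0]], "turn": [[0,0,0],[0,0,0],[0,0,0],[0,0,0],[0,0,0],[0,0,0],[0,0,0]], "gripper": [-1,-1,-1,-1,-1,-1,-1]}}

```text
time: 14.5
tool_pos: [0.4681, 0.2514, 0.3686]
tool_rot: [3.141, 0.001, -0.099]
contact_force: [-1.4, -0.5, 0.4]
opening: 0.0916
```

```bash
python3 - <<'E'
from h import *
s=robot.observe(); print(s['tool_pos'],s['tool_rot'],s['contact_force'],s['qpos'],s['time'])
w=read_camera('wrist'); save(w['img'],'w6')
for n in('dial_grip','red_mark'): print(n,[(x['pixel'],x['score']) for x in nets.tip_of(w,n)[:2]])
E
```

```text
[0.46813428 0.25141972 0.36863847] [ 3.14090563e+00  1.25108055e-03 -9.87983769e-02] [-1.43432711 -0.4504228   0.35193914] [ 3.48629910e-01  2.89426217e-01  1.21527461e+00 -7.82980774e-05
  1.63831700e+00  4.47422630e-01] 14.5
dial_grip [([291.1, 174.2], 0.71)]
red_mark []
```

View pics/w6.png

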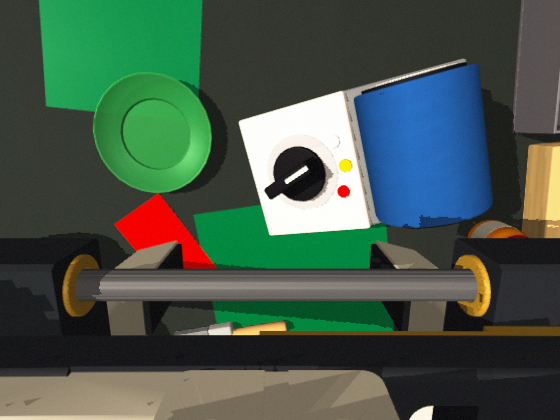

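The wrist view shows the dial at (299,174), its pointer line from (285,182) to (308,169), and the dots: white (335,141), yellow (345,165), red (343,191). Panel front corners are at (240,122) and (271,235). Fitting the fan pose.

```bash
cat > f.py <<'E'
from h import *
from scipy.optimize import least_squares
C={n:read_camera(n) for n in('wrist','scene','top')}
G={'wrist':[(345,165),(343,191)],'scene':[(337.8,288.3),(330,279.6)],'top':[(175,225.6),(187.2,226.4)]}
obs=[]
for n,g in G.items():
    im=C[n]['img'].astype(float)
    for i,(u,v) in enumerate(g):
        y,x=np.mgrid[int(v)-8:int(v)+9,int(u)-8:int(u)+9]; p=im[y,x]
        w=np.clip(p[...,0]-p[...,1]-90,0,None) if i else np.clip(np.minimum(p[...,0],p[...,1])-p[...,2]-70,0,None)
        w=w*(np.hypot(x-u,y-v)<8); c=((w*x).sum()/w.sum(),(w*y).sum()/w.sum()); obs.append((n,.55*(i+1),c)); print(n,i,np.round(c,1))
obs.append(('wrist',0.,(335,141)))
a=np.radians(28); Pn=np.array([-np.sin(a),0,np.cos(a)]); ux=np.array([np.cos(a),0,np.sin(a)]); uy=np.array([0,1.,0])
def pt(p,th,r,h):  # th: dial angle, clockwise facing; phi: azimuth at 0 (ccw from up-slope toward +y)
    q=p[5]-th; L=r*(np.cos(q)*ux+np.sin(q)*uy)+h*Pn
    return Ro.from_euler('z',p[3]).apply(L)+p[:3]
lines=[('wrist',(285.5,182.5),(308,169)),]
def res(p,parts=False):
    e=[]
    for n,th,c in obs: e+=list((proj(C[n],pt(p,th,.061,0))[0]-c)*(1 if n=='wrist' else 1))
    for y,c in((.085,(240,122)),(-.085,(271,235))):
        e+=list((proj(C['wrist'],Ro.from_euler('z',p[3]).apply(-.065*np.array([1,0,np.tan(a)])*p[6]+[0,y,0])+p[:3])[0]-c)*.5)
    for n,c1,c2 in lines:
        for c,r in((c1,p[7]),(c2,p[8])): e+=list(proj(C[n],pt(p,p[4],r,.046))[0]-c)
    return np.array(e)
r=least_squares(res,[.48,.25,.08,.19,.1,.6,1,0,.03],x_scale=[.01,.01,.01,.1,.1,.1,.1,.01,.01],loss='soft_l1'); p=r.x
print('P',p.round(4),'dial',p[4].round(3)); print(r.fun.round(1))
g=pt(p,0,0,.034); n=Ro.from_euler('z',p[3]).apply(Pn); b=pt(p,p[4],1,0)-pt(p,p[4],0,0)
print('grip',g.round(4),'n',n.round(3),'bar',b.round(3))
z=-n
for x in(np.cross(b,z),-np.cross(b,z)):
    R=Ro.from_matrix(np.c_[x,np.cross(z,x),z]); s=robot.observe(); R0=Ro.from_euler('xyz',s['tool_rot'])
    print('rotvec tool',(R0.inv()*R).as_rotvec().round(3),'euler',R.as_euler('xyz').round(3))
    for d in(.10,.0):
        G=g+n*d; tcp=G-n*.019+n*.003; print(' tcp',tcp.round(4), 'in final tool frame',R.inv().apply(tcp-s['tool_pos']).round(4),'in current',R0.inv().apply(tcp-s['tool_pos']).round(4))
E
python3 f.py
```

```text
wrist 0 [344.6 164.9]
wrist 1 [342.8 190.7]
scene 0 [337.5 287.4]
scene 1 [330.  279.4]
top 0 [174.6 225.1]
top 1 [186.8 226. ]
P [4.991e-01 2.522e-01 7.960e-02 1.565e-01 2.427e-01 5.453e-01 9.458e-01
 7.000e-04 3.510e-02] dial 0.243
[ 0.3  0.2  0.3  0.3 -0.5  0.1 -0.6 -0.1  0.4 -0.5  0.4 -0.6 -2.7 -0.4
 -0.5 -0.9  0.3  0.7 -0.3 -0.6  0.   0. ]
grip [0.4833 0.2497 0.1096] n [-0.464 -0.073  0.883] bar [0.786 0.426 0.448]
rotvec tool [-0.429  0.409 -2.079] euler [2.672 0.14  1.996]
 tcp [0.4444 0.2436 0.1838] in final tool frame [ 0.0281 -0.105   0.1525] in current [-0.0225  0.0105  0.1856]
 tcp [0.4908 0.2509 0.0955] in final tool frame [ 0.0281 -0.105   0.2525] in current [ 0.0229 -0.0014  0.2739]
rotvec tool [0.352 0.369 0.992] euler [-2.672 -0.14  -1.145]
 tcp [0.4444 0.2436 0.1838] in final tool frame [-0.0281  0.105   0.1525] in current [-0.0225  0.0105  0.1856]
 tcp [0.4908 0.2509 0.0955] in final tool frame [-0.0281  0.105   0.2525] in current [ 0.0229 -0.0014  0.2739]
```

Fit residuals are mostly under 1 px. The dial reads 0.24 rad, so it needs about +0.86 about tool z. Orienting and approaching.

>>> {"method": "carry_out", "body": {"translation": [[0,0,0],[0,0,0],[0,0,0],[0,0,0],[0,0,0],[0,0,0],[0,0,0],[0,0,0],[0,0,0],[0,0,0]], "turn": [[0.044,0.046,0.124],[0.044,0.046,0.124],[0.044,0.046,0.124],[0.044,0.046,0.124],[0.044,0.046,0.124],[0.044,0.046,0.124],[0.044,0.046,0.124],[0.044,0.046,0.124],[0,0,0],[0,0,0]], "gripper": [-1,-1,-1,-1,-1,-1,-1,-1,-1,-1]}}

```text
time: 15.8
tool_pos: [0.4672, 0.2526, 0.3696]
tool_rot: [-2.673, -0.141, -1.139]
contact_force: [0.3, 0.6, -0.2]
opening: 0.0918
```

>>> {"method": "carry_out", "body": {"translation": [[-0.007,0.026,0.038],[-0.007,0.026,0.038],[-0.007,0.026,0.038],[-0.007,0.027,0.038],[0,0,0],[0,0,0]], "turn": [[0,0,0],[0,0,0],[0,0,0],[0,0,0],[0,0,0],[0,0,0]], "gripper": [-1,-1,-1,-1,-1,-1]}}

```text
time: 16.4
tool_pos: [0.4452, 0.2444, 0.185]
tool_rot: [-2.673, -0.14, -1.142]
contact_force: [0.5, 0.8, 1.2]
opening: 0.0918
```

```bash
python3 - <<'E'
from h import *
s=robot.observe(); print(s['tool_pos'],s['tool_rot'],s['contact_force'],s['qpos'],s['time'])
print(tr([.4908,.2509,.0955],Ro.from_euler('xyz',[-2.672,-.14,-1.145])))
w=read_camera('wrist'); save(w['img'],'w7')
E
```

```text
[0.44518849 0.24441992 0.18497376] [-2.67259838 -0.14036846 -1.14244101] [0.49304197 0.83119087 1.18427342] [ 0.43032116  0.15782702  2.02760337 -0.26612098  0.49828881  1.74379767] 16.4
(array([0.0004, 0.0015, 0.1006]), array([0.0002, 0.0008, 0.0024]))
```

View pics/w7.png

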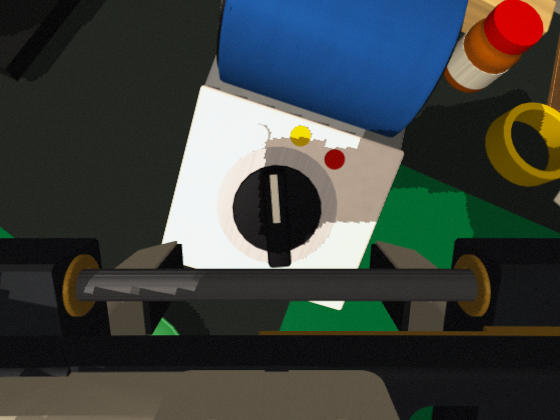

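The bar stands upright in the view at (277,220), pointer at (274,190), centred between the jaws; red is at (334,159). Descending.

>>> {"method": "carry_out", "body": {"translation": [[0,0.001,0.025],[0,0,0.025],[0,0,0.025],[0,0,0.015],[0,0,0.01],[0,0,0],[0,0,0]], "turn": [[0,0,0],[0,0,0],[0,0,0],[0,0,0],[0,0,0],[0,0,0],[0,0,0]], "gripper": [-1,-1,-1,-1,-1,-1,-1]}}

```text
time: 17.15
tool_pos: [0.4911, 0.253, 0.0996]
tool_rot: [-2.674, -0.141, -1.144]
contact_force: [0.2, 0.4, 1.0]
opening: 0.0921
```

>>> {"method": "carry_out", "body": {"translation": [[0,0,0],[0,0,0],[0,0,0],[0,0,0],[0,0,0],[0,0,0],[0,0,0],[0,0,0]], "turn": [[0,0,0],[0,0,0],[0,0,0],[0,0,0],[0,0,0],[0,0,0],[0,0,0],[0,0,0]], "gripper": [1,1,1,1,1,1,1,1], "squeeze": 20}}

```text
time: 17.95
tool_pos: [0.4899, 0.2525, 0.0978]
tool_rot: [-2.677, -0.141, -1.144]
contact_force: [0.4, 0.7, -0.5]
opening: 0.0325
```

```bash
python3 - <<'E'
from h import *
s=robot.observe(); print(s['tool_pos'],s['tool_rot'],s['contact_force'],s['torque'],s['opening'],s['qpos'],s['time'])
print(tr([.4908,.2509,.0955],Ro.from_euler('xyz',[-2.672,-.14,-1.145])))
E
```

```text
[0.48988584 0.25249459 0.09782641] [-2.6767093  -0.14061603 -1.14393225] [ 0.42729508  0.65509516 -0.49307325] [-0.11788937  0.41914796  0.00891215] 0.03248586896643686 [ 0.4034393   0.37945817  2.03153829 -0.42339887  0.28304063  1.89478128] 17.95
(array([0.0015, 0.001 , 0.0024]), array([ 0.0046, -0.0001,  0.0012]))
```

q5 is right at its lower limit (0.283 against 0.28). Easing the tilt a little before gripping.

>>> {"method": "carry_out", "body": {"translation": [[0,0.001,0],[0,0.001,0],[0,0,0],[0,0,0]], "turn": [[-0.048,-0.015,0],[-0.048,-0.015,0],[0,0,0],[0,0,0]], "gripper": [0,0,0,0]}}

```text
time: 18.35
tool_pos: [0.4884, 0.2515, 0.0969]
tool_rot: [-2.773, -0.114, -1.132]
contact_force: [-0.5, -0.0, 0.1]
opening: 0.0461
```

```bash
python3 - <<'E'
from h import *
s=robot.observe(); print(s['tool_pos'],s['tool_rot'],s['contact_force'],s['torque'],s['opening'],s['qpos'],s['time'])
R=Ro.from_euler('xyz',s['tool_rot']);g=np.array([.4833,.2497,.1096]); print(R.inv().apply(g-s['tool_pos']),R.inv().apply([.786,.426,.448]))
E
```

```text
[0.48835763 0.25146271 0.09689339] [-2.77333203 -0.11369679 -1.13226779] [-0.45012497 -0.0360313   0.08654467] [-0.09713049  0.34692901  0.0048002 ] 0.046123273081660726 [ 0.38671905  0.3908224   1.9565053  -0.21152191  0.42758876  1.67420528] 18.35
[ 0.00089356  0.00040305 -0.01375441] [-7.87234937e-04 -9.95028549e-01 -9.94664156e-02]
```

>>> {"method": "carry_out", "body": {"translation": [[0,0,0],[0,0,0],[0,0,0],[0,0,0],[0,0,0],[0,0,0],[0,0,0],[0,0,0]], "turn": [[0,0,0],[0,0,0],[0,0,0],[0,0,0],[0,0,0],[0,0,0],[0,0,0],[0,0,0]], "gripper": [1,1,1,1,1,1,1,1], "squeeze": 20}}

```text
time: 19.15
tool_pos: [0.4882, 0.2505, 0.0969]
tool_rot: [-2.776, -0.114, -1.132]
contact_force: [1.3, -5.8, 0.7]
opening: 0.0173
```

>>> {"method": "carry_out", "body": {"translation": [[0,0,0],[0,0,0],[0,0,0],[0,0,0],[0,0,0],[0,0,0],[0,0,0],[0,0,0],[0,0,0]], "turn": [[0,0,0.06],[0,0,0.06],[0,0,0.06],[0,0,0.06],[0,0,0.06],[0,0,0],[0,0,0],[0,0,0],[0,0,0]], "gripper": [1,1,1,1,1,1,1,1,1]}}

```text
time: 20.05
tool_pos: [0.4881, 0.2508, 0.0967]
tool_rot: [-2.759, -0.004, -1.411]
contact_force: [1.8, -5.2, -1.2]
opening: 0.017
```

```bash
python3 - <<'E'
from h import *
s=robot.observe(); print(s['tool_pos'],s['tool_rot'],s['contact_force'],s['torque'],s['opening'],s['qpos'],s['time'])
E
```

```text
[0.48809253 0.2507816  0.0966573 ] [-2.75908732 -0.00376978 -1.41102588] [ 1.76138479 -5.23289889 -1.15180023] [-0.91625792  0.15359944 -0.38536684] 0.016950429310938823 [ 0.38573075  0.39092162  1.95625586 -0.21038611  0.42985815  1.97131048] 20.05
```

Gripped (opening 17 mm) and turning with low forces. Turning the remaining 0.56 rad, plus a little extra for lag.

>>> {"method": "carry_out", "body": {"translation": [[0,0,0],[0,0,0],[0,0,0],[0,0,0],[0,0,0],[0,0,0],[0,0,0],[0,0,0],[0,0,0],[0,0,0]], "turn": [[0,0,0.07],[0,0,0.07],[0,0,0.07],[0,0,0.07],[0,0,0.07],[0,0,0.07],[0,0,0.07],[0,0,0.07],[0,0,0.02],[0,0,0]], "gripper": [1,1,1,1,1,1,1,1,1,1]}}

```text
time: 21.05
tool_pos: [0.4881, 0.2514, 0.0967]
tool_rot: [-2.815, 0.203, -1.956]
contact_force: [1.0, -3.2, -2.8]
opening: 0.0176
```

>>> {"method": "carry_out", "body": {"translation": [[0,0,0],[0,0,0],[0,0,0],[0,0,0],[0,0,0],[0,0,0],[0,0,0],[0,0,0]], "turn": [[0,0,0],[0,0,0],[0,0,0],[0,0,0],[0,0,0],[0,0,0],[0,0,0],[0,0,0]], "gripper": [1,1,-1,-1,-1,-1,-1,-1]}}

```text
time: 21.85
tool_pos: [0.4883, 0.2518, 0.0971]
tool_rot: [-2.814, 0.205, -1.957]
contact_force: [0.7, 0.2, 0.6]
opening: 0.061
```

>>> {"method": "carry_out", "body": {"translation": [[0,0,-0.02],[0,0,-0.03],[0,0,-0.04],[0,0,-0.04],[0,0,-0.04],[0,0,0]], "turn": [[0,0,0],[0,0,0],[0,0,0],[0,0,0],[0,0,0],[0,0,0]], "gripper": [-1,-1,-1,-1,-1,-1]}}

```text
time: 22.45
tool_pos: [0.4264, 0.2429, 0.2603]
tool_rot: [-2.807, 0.212, -1.954]
contact_force: [1.4, -0.1, -1.2]
opening: 0.0917
```

```bash
python3 - <<'E'
from h import *
s=robot.observe(); print(s['tool_pos'],s['tool_rot'],s['contact_force'],s['opening'],s['qpos'],s['time'])
w=read_camera('wrist'); im=w['img'].copy()
S=read_camera('scene')
a=np.radians(28); n=np.array([-np.sin(a),0,np.cos(a)]); ux=np.array([np.cos(a),0,np.sin(a)]); uy=np.array([0,1.,0])
for th in(.9,1.1,1.3):
    q=.5453-th; P=[Ro.from_euler('z',.1565).apply(r*(np.cos(q)*ux+np.sin(q)*uy)+.046*n)+[.4991,.2522,.0796] for r in(0,.035)]
    print(th,proj(w,P).round(1).tolist())
save(np.hstack([im[60:320,130:430],cv2.resize(S['img'][95:225,150:300],(300,260),interpolation=2)]),'w8')
E
```

```text
[0.42635879 0.2429204  0.26031974] [-2.80749102  0.21197859 -1.95440719] [ 1.38246206 -0.12541882 -1.19850697] 0.09174890605294364 [ 0.42744048  0.06030964  1.86121598 -0.13541174  0.84363441  2.48854823] 22.45
0.9 [[281.5, 202.0], [273.0, 165.0]]
1.1 [[281.5, 202.0], [280.9, 164.0]]
1.3 [[281.5, 202.0], [288.8, 164.6]]
```

View pics/w8.png

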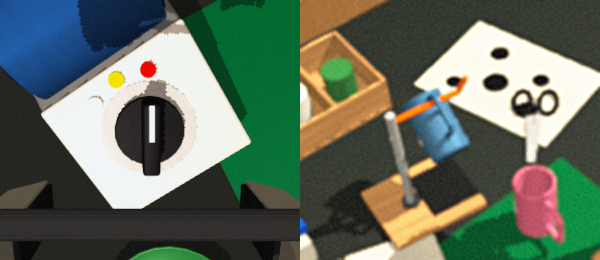

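The pointer tip at crop (151,105), px (281,165), matches the prediction for 1.1 rad (280.9,164). The mug hangs at (440,125). Checking that it is still, then handing in.

```bash
python3 - <<'E'
from h import *
a=read_camera('scene')['img'].astype(int)
for _ in range(8): b=read_camera('scene')['img'].astype(int)
d=abs(a-b)[130:190,190:240].mean(); e=abs(a-b)[300:360,100:150].mean(); print('diff mug',d,'background',e)
if d<e+3: robot.hand_in(); print('handed in')
E
```

```text
diff mug 3.0414444444444446 background 3.366
the job is handed in; nothing more can be done
handed in
```

I hung the blue mug by its handle on the orange hook, let go of it, and turned the fan's dial to the red dot. Then I handed the job in at about 23 s of the 67 s allowed. No verdict is reported, so the results below are my own checks.

- **Mug:** The last picture shows it hanging on the hook with the gripper well clear. Frames 0.4 s apart differed no more at the mug than in the background, so it was still.
- **Dial:** The pointer in the final wrist view matched the position predicted for 1.1 rad to within about 1 px; the allowed range is 0.9 to 1.3.
- **Other objects:** I saw no contact with any of them, but I did not measure their positions at the end.
- **Joint limit:** On the dial approach, joint 5 came to 0.283 rad, just inside its 0.28 limit. I eased the tool tilt by about 0.1 rad before gripping.

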